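# Cap the stake holder, then key the planishing stake home and hold it down

### The job

Set the loose aluminium cover on the rim of the green stake holder, collar up, so it is seated level, and let go of it. Then take the square-headed stake out of the rack, push its shank down through the cover's collar into the hub, turning it to and fro about the red stripes' line until its key slips into the keyway, and keep pushing against the spring until its flange is fully home on the collar. Finish still gripping the stake and pressing it home, with the cover seated; leave the other stakes, tools, tin and ring where they are.

Things in the scene. Friction and masses are not known exactly. Their poses are not given: they have to be found in the camera images.
- holder: Stake holder fixed to the bench, place and yaw vary: green base plate 140 x 140 x 12, on it an open green pot, outer diameter 110, inner 98, rim 75 above the bench; a steel hub stands inside. Origin: on its axis at bench level, z up; a red stripe on the +x side of the pot's outside and base shows roughly where the hub's keyway lies.
- holder_rim (a point): Centre of the pot's rim, 75 above the bench, on the hub's axis.
- hub_mouth (a point): Centre of the bore in the hub's top face, 65 above the bench (10 below the rim). Vertical bore, diameter 22, with a keyway 8 wide reaching 15.5 from the axis; both go deeper than the stake. The stiff hub (60 across; over 1 N m to turn) was left with its keyway anywhere within 0.3 rad of the holder's +x; a red dab on its face marks it.
- ejector (a joint): Brass spring ejector in the bore, in m: 0 = up, its top 20 below the hub's face; 0.015 = pressed down by a stake fully home. The spring pushes up with 8 N at 0 and 14 N at 0.015, more than the stake weighs: let go, the stake rises 15 and rests there, key still in the keyway.
- cover: Loose round aluminium cover, about 0.25 kg, lying collar up on the bench. Origin: on its axis, at the spigot's underside. Spigot ring, outer diameter 92 (86 at its foot), heights 0 to 8, drops into the pot; disc, diameter 114, heights 8 to 14, rests on the rim. A hole of diameter 36 goes right through. Seated, the origin is 67 above the bench. Its yaw does not matter.
- cover_collar (a point): Centre of the top of the cover's guide collar, 42 above the cover's origin (109 above the bench when seated). The collar is the place to grip: a round tube, outer diameter 46, inner 36, standing 28 above the disc.
- rack: Wooden rack fixed to the bench (its place and yaw vary), 85 x 230 (along its y), top 95 above the bench, three through holes of diameter 34 at y = -75, 0, +75 with a stake standing in each, in any order. Origin: centre of its footprint at bench level.
- stake: Square-headed steel stake, about 0.6 kg, hanging upright by its flange in a rack hole. Origin: on its axis at the shank's lower tip (16 above the bench in the rack, 30 when home), z up, +x toward the key. Shank diameter 20, heights 0 to 79, the first 10 tapered from 12; round flange diameter 44, 79 to 85, its underside lies on the collar's top when home.
- stake_head (a point): Centre of the top of the stake's head, 119 above its origin. Head: a square block 36 x 36 x 34, sides along the stake's x and y, above the flange, the place to grip. A red stripe on its top and +x side marks the key's side.
- stake_key (a point): Lower end of the stake's brass key, 12 above the tip. Key: 6 wide, standing out to 14 from the axis on the +x side, up to height 67. Off the keyway it stops on the hub's face with the tip 12 deep; it drops in when turned to within about 0.07 rad of the keyway. The tip meets the ejector 20 deep and is home 35 deep.
- dome_stake: Bystander: dark stake with a round domed head, no key, in the rack; origin at its lower tip.
- cone_stake: Bystander: dark stake with a brass cone head, no key, in the rack; origin at its lower tip.
- hammer: Bystander: hammer lying on the bench beyond the work; origin at its underside.
- screwdriver: Bystander: screwdriver lying on the bench; origin at its underside.
- wrench: Bystander: wrench lying on the bench between the robot and the work; origin at its underside.
- polish_tin: Bystander: closed tin with a yellow label, diameter 70, height 70; origin at its underside.
- brass_ring: Bystander: brass ring, outer diameter 60, height 15, lying on the bench; origin at its underside.
Not all that is in view belongs to the job. Leave any orange or turquoise look-alike of the stake alone.

How it is judged:
On the way, in this order (a step that is already met when the one before it is completed fails the run):
1. the cover sits seated and level on the holder's rim, let go (z of cover in the frame of holder_rim between -0.0105 and -0.0055 m and horizontal distance between cover and holder_rim below 0.005 m and angle between cover's own z axis and vertical below 0.04 rad and contact force between the fingers and cover below 0.1 N and linear speed of cover below 0.01 m/s), for 0.2 s.
2. the stake's key is in the keyway and its flange fully home (z of stake in the frame of hub_mouth below -0.0325 m and horizontal distance between stake and hub_mouth below 0.004 m and angle between the x axis of stake and the x axis of holder, either way round below 0.45 rad and angle between stake's own z axis and vertical below 0.05 rad and contact force between the fingers and stake above 3 N), for 0.2 s.
At the end, for the whole second after the job is handed in: The cover sits on the rim (2.5 mm in height, 5 mm sideways, 0.04 rad level); the stake, upright on the axis (4 mm, 0.05 rad), key in the keyway (so within 0.45 rad of the stripe), is pressed home against the spring to within 2.5 mm, gripped by the fingers (over 3 N) and at rest (all of step 2 and z of cover in the frame of holder_rim between -0.0105 and -0.0055 m and horizontal distance between cover and holder_rim below 0.005 m and angle between cover's own z axis and vertical below 0.04 rad and linear speed of stake below 0.02 m/s); the arm keeps its last pose, push and grip.
It fails at once if a bystander (other stake, tool, tin or ring) is moved by more than 30 mm (distance of any of dome_stake, cone_stake, hammer, screwdriver, wrench, polish_tin, brass_ring from where it was at the start of the episode above 0.03 m).
It also fails if it takes over 64 s, if anything falls off the work surface, if the arm or the gripper's body presses on something with over 40 N, if the wrist force passes 120 N, or if a joint passes its speed limit or range.

### The arm

A 6-joint arm with a two-finger parallel gripper is mounted at the origin on the work surface. World frame = base frame: x ahead of the robot, y to its left, z up, the work surface at z = 0. Lengths are in m, angles in rad, forces in N, time in s.
With the tool pointing down it reaches from about 0.35 to 0.85 m from the base axis. Payload 8.1 kg.
Tool frame: the origin (TCP) lies on the centre line of the jaws, within the pads' length; the fingertips stand 25 mm ahead of it and the grasp point (between the pads) lies 6 mm ahead of it; z points along the fingers, y is the line along which they close (so a half turn about z gives the same grasp; the last joint's range is limited). The gripper opens to 85 mm and grips with 20 to 120 N. Pads are 22 mm wide; open, the fingers measure 114 mm over their backs; the gripper's body (76 mm by 85 mm) begins 54 mm behind the grasp point. The pads swing forward as they close: fully open they stand 13 mm farther back than shut.
Start: joints at [-1.329, 0.13, 1.488, -0, 1.523, -0.085], TCP at [0.193, -0.568, 0.256] pointing down, gripper open.
Joint ranges: [-2.96, 2.96], [-0.89, 2.26], [0.02, 2.5], [-1.34, 4.48], [0, 2.73], [-2.66, 2.66]. Speed limits (rad/s): [2.39, 2.39, 2.79, 3.14, 3.14, 3.14].

### API

Orientations are given as [roll, pitch, yaw] about the fixed x, y, z axes, in that order (R = Rz(yaw) Ry(pitch) Rx(roll)).
In Python, from plant import arm, optics gives the robot as it stands.
- The arm moves only by the tool arm_command, never from a script. Its argument "increments" is a list that holds one entry, the list of rows, each a list of 4 numbers: the shift along the tool's x, y, z in mm, then the turn about the tool's z in degrees. In form: [[[tx, ty, tz, yaw], ...]]. A call has 1 to 5 rows; each row shifts and turns the commanded pose from where the row before left it, along the tool's axes as they then stand; what a row does not reach is not made up. A row lasts 1/8 s, in which the tool goes at most 62.5 mm and 10.7 degrees, less where a joint would pass 70% of its speed; a pose out of reach is approached as far as the arm can. A call is refused whole if a number of a shift passes 62.5 or a number of a turn 10.7, either way. A call with a gripper value outside its range is refused whole. "hand" is the finger opening in mm, from 0 to 85.4, set as the call begins (left out, the last holds). The fingers move at their own pace and stop on an object; the grip force is fixed at half the most. Time passes only in rows, so rows that do not move let the fingers close. It gives the time, the measured TCP pose, the force, the opening and the grip force at its end, in the units of the state.
- arm.state(): the state, without advancing time (a new reading comes with each control period).
- optics.camera(name): name is "side" or "top" or "wrist"; returns (picture, depth): 420x560x3 uint8, red, green, blue; 420x560 float32, m along the optical axis (not along the pixel's ray), 0 where there is no reading.
- optics.camera_model(name): a dict with "vfov" (degrees; the focal length in pixels is half the picture's height over the tangent of half this angle, whatever the lens; pixels are square), "cx", "cy" (the principal point, pixels), "R" (3x3) and "t" (3): a world point X has camera coordinates R X + t. Camera axes: x right, y down, z forward; pixel columns grow to the right and rows downward; lengths in m; the calibration is good to about 2 mm. A picture is of the moment at which its call begins: read the wrist's pose just before it. camera_model takes no time and is no camera call; for the wrist camera it gives the pose at the moment of the call.
- arm.sign_off(): hands the job in; it is judged then, once.
Trained networks look in the newest picture that a camera, given by its name, has taken for a name from the list of things; names that differ only in an ending like _2 or _b are one class to them, and where a whole thing is asked for, a point or a joint stands for the part that bears it (a point fixed in the world has none). Each returns a list of dicts, best first, with "p" (0 to 1); they miss things now and then, are a little off and sometimes report something else, mostly with a low value. They report only what shows in the picture. A call takes as long as a camera call. They do not tell look-alikes from the thing itself.
- optics.recognise(camera, label): "rect" ([left, top, right, bottom] in pixels, round what is visible of it).
The state is a dict: "clock": time; "q": joint angles; "qvel": joint speeds; "tau": joint torques, N m; "tcp_pos": TCP position; "ee_rot": TCP orientation; "ft_force": force on the tool from outside, world axes, zero at the start; "wrist_torque": the same for the moment, N m; "width": opening from 0.0 (shut) to 1.0 (fully open); "grip_force": force on a finger pad.
Only numpy, scipy, OpenCV 4.12 (cv2) and the standard library are available. Lean on these libraries where they do the work, as an engineer would, in place of code of your own. Each camera call takes 0.05 s, during which the arm holds its last target. There are 200 camera calls.

## Working session

There is one attempt and no reset: what is moved stays moved. The work goes in short steps, Python scripts to look and compute and a tool call to move; the robot and the scene stay as the last step left them, time stands still between calls to the robot, and variables do not carry over. Pictures are saved under pics/ and viewed, at most 10 in all, crops included, and the job is handed in when it is done.

Besides the shell and the picture viewer there is one more tool, called after "Request:" by a JSON object that holds its "op" and its "data", one argument or row to a line. arm_command: Moves the arm, as the interface text tells. Its arguments: {"type":"object","properties":{"increments":{"type":"array"},"hand":{"type":"number"}},"required":["increments"]}

```bash
mkdir -p pics; ls; cat > h.py <<'E'
from plant import arm, optics
import numpy as np, cv2
def model(n):
    m=optics.camera_model(n); f=210/np.tan(np.radians(m['vfov'])/2)
    return f,m['cx'],m['cy'],np.array(m['R']),np.array(m['t'])
def ray_z(m,u,v,z):
    f,cx,cy,R,t=m
    d=R.T@np.array([(u-cx)/f,(v-cy)/f,1]); o=-R.T@t
    return o+d*(z-o[2])/d[2]
def cloud(m,dep):
    f,cx,cy,R,t=m
    v,u=np.mgrid[0:420,0:560]
    P=np.stack([(u-cx)/f*dep,(v-cy)/f*dep,dep],-1)
    return (P-t)@R
def proj(m,X):
    f,cx,cy,R,t=m
    c=R@np.array(X)+t; return c[:2]/c[2]*f+[cx,cy]
E
python3 - <<'E'
from h import *
s=arm.state(); print({k:np.round(v,3) for k,v in s.items()})
for n in ['top','side']:
    p,d=optics.camera(n); cv2.imwrite(f'pics/{n}0.png',p[:,:,::-1]); np.save(f'{n}0.npy',d)
    m=model(n); C=cloud(m,d)
    print(n, 'pos',np.round(-m[3].T@m[4],3))
    for l in ['holder','cover','cover_collar','rack','stake','stake_head','dome_stake','cone_stake']:
        for r in optics.recognise(n,l)[:3]:
            b=r['rect']; u,v=(b[0]+b[2])/2,(b[1]+b[3])/2
            print(l,round(r['p'],2),np.round(b),np.round(C[int(v),int(u)],3))
E
```

```text
pics
{'clock': np.float64(0.0), 'q': array([-1.329,  0.131,  1.489,  0.   ,  1.523, -0.085]), 'qvel': array([ 0.   , -0.001, -0.002,  0.001,  0.   , -0.   ]), 'tau': array([ 0.0000e+00, -5.6941e+01, -5.0054e+01, -0.0000e+00,  1.5000e-02,
        0.0000e+00]), 'tcp_pos': array([ 0.193, -0.568,  0.255]), 'ee_rot': array([-3.14 , -0.   ,  0.327]), 'ft_force': array([ 0.186,  0.403, -0.097]), 'wrist_torque': array([-0.025, -0.021, -0.014]), 'grip_force': np.float64(0.0), 'width': np.float64(0.999)}
top pos [0.468 0.015 1.35 ]
holder 0.56 [294. 200. 355. 262.] [ 0.557 -0.046  0.043]
cover 0.86 [413. 224. 455. 268.] [ 0.523 -0.321 -0.002]
cover_collar 0.85 [408. 221. 457. 270.] [ 0.525 -0.319 -0.005]
cover_collar 0.39 [155. 224. 177. 244.] [0.541 0.317 0.129]
rack 0.61 [150. 205. 253. 254.] [0.55  0.237 0.134]
stake 0.79 [149. 277. 172. 295.] [0.421 0.329 0.117]
stake 0.69 [186. 220. 210. 237.] [0.552 0.243 0.138]
stake 0.66 [192. 167. 213. 185.] [0.675 0.241 0.117]
stake_head 0.89 [189. 215. 211. 239.] [0.557 0.242 0.132]
stake_head 0.89 [186. 270. 210. 288.] [0.438 0.244 0.124]
stake_hea
[... 339 characters left out ...]
. 290.] [0.536 0.257 0.116]
cover 0.81 [361. 191. 399. 212.] [ 0.507 -0.304  0.026]
cover 0.73 [277. 294. 345. 335.] [0.374 0.163 0.009]
cover_collar 0.74 [358. 188. 399. 210.] [ 0.514 -0.303  0.031]
rack 0.62 [175. 240. 278. 337.] [0.506 0.288 0.091]
stake 0.88 [218. 247. 236. 294.] [0.54  0.258 0.102]
stake 0.74 [185. 232. 207. 273.] [0.656 0.254 0.088]
stake 0.73 [225. 301. 251. 353.] [0.411 0.342 0.085]
stake_head 0.94 [224. 302. 248. 351.] [0.413 0.345 0.09 ]
stake_head 0.92 [183. 234. 204. 268.] [0.66  0.259 0.091]
stake_head 0.66 [145. 299. 176. 326.] [0.633 0.387 0.005]
dome_stake 0.75 [237. 240. 260. 272.] [0.547 0.187 0.095]
cone_stake 0.51 [196. 272. 216. 293.] [0.535 0.32  0.112]
```

```bash
python3 - <<'E'
import cv2
a=cv2.imread('pics/top0.png')
cv2.imwrite('pics/top0b.png',cv2.resize(a[130:330,110:500],None,fx=2.05,fy=2.05,interpolation=cv2.INTER_CUBIC))
E
```

```text
(no output)
```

View pics/top0b.png

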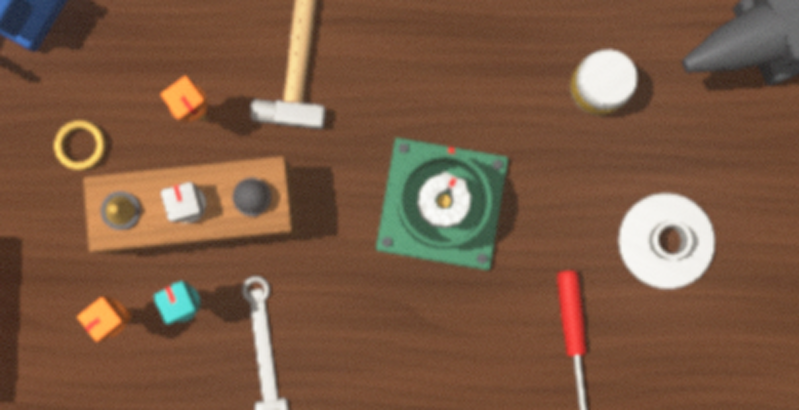

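View pics/side0.png

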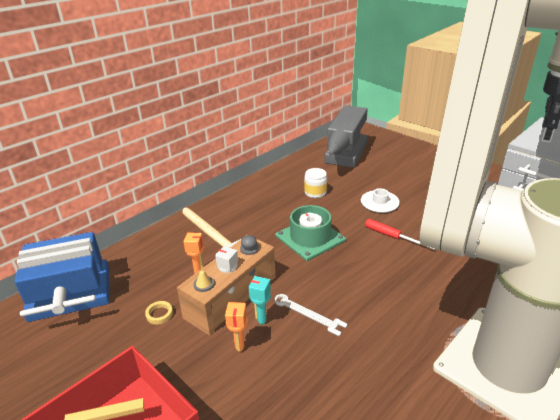

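Candidates (top picture pixels): silver stake in rack at about (199,229) with a red stripe on its square top; orange at (199,177) and (159,286); turquoise at (196,277), all free-standing look-alikes. The silver one in the rack's middle hole fits, and the enlarged crop confirms it. The cover is at (435,247) and the holder at (327,228), with its red dab a little right of "up" (+x).

```bash
cat >> h.py <<'E'
def fitc(P):
    A=np.c_[2*P[:,:2],np.ones(len(P))]; s=np.linalg.lstsq(A,(P[:,:2]**2).sum(1),rcond=None)[0]
    return s[:2],np.sqrt(s[2]+s[0]**2+s[1]**2)
def near(C,x,y,r,z0,z1):
    return (np.hypot(C[...,0]-x,C[...,1]-y)<r)&(C[...,2]>z0)&(C[...,2]<z1)
def red(p):
    h=cv2.cvtColor(p,cv2.COLOR_RGB2HSV).astype(int); return ((h[...,0]<8)|(h[...,0]>172))&(h[...,1]>140)&(h[...,2]>90)
E
python3 - <<'E'
from h import *
m=model('top'); d=np.load('top0.npy'); C=cloud(m,d); p=cv2.imread('pics/top0.png')[:,:,::-1].copy()
def rep(n,M):
    P=C[M]; (c,s,a)=cv2.minAreaRect((P[:,:2]*1000).astype(np.float32)); e,r=cv2.minEnclosingCircle((P[:,:2]*1000).astype(np.float32))
    print(n,len(P),'med',np.round(np.median(P,0),4),'rect',np.round(c,1),np.round(s,1),round(a,1),'circ',np.round(e,1),round(r,1))
rep('cover',near(C,.523,-.321,.075,.006,.03)); rep('collar',near(C,.523,-.321,.04,.03,.06))
rep('rim',near(C,.557,-.046,.075,.069,.085)); rep('hub',near(C,.557,-.046,.035,.058,.069))
rep('base',near(C,.557,-.046,.12,.006,.02))
rep('head',near(C,.552,.243,.04,.120,.15))
rep('rack',near(C,.552,.243,.14,.085,.104))
R=red(p)
for n,(x,y,r,z) in dict(dab=(.557,-.046,.035,.065),holdstripe=(.557,-.046,.1,.012),stake=(.552,.243,.03,.135)).items():
    M=R&(np.hypot(C[...,0]-x,C[...,1]-y)<r); v,u=np.nonzero(M)
    if len(u):
        Q=np.array([ray_z(m,a,b,z) for a,b in zip(u,v)]); print(n,len(u),np.round(Q.mean(0),4),np.round(np.ptp(Q,0),4), np.round(np.median(C[M],0),4))
E
```

```text
cover 1406 med [ 0.5196 -0.3181  0.0138] rect [ 519.8 -325.5] [123.  125.4] 52.1 circ [ 521.2 -319.8] 70.7
collar 143 med [ 0.5211 -0.3216  0.0409] rect [ 520.9 -321. ] [44.9 43.8] 39.8 circ [ 520.2 -321.7] 23.7
rim 373 med [ 0.5674 -0.0511  0.0743] rect [563.8 -50.5] [107.7 107. ] 0.5 circ [563.3 -50.8] 54.9
hub 366 med [ 0.5604 -0.0497  0.0648] rect [563.  -49.7] [57.4 54.6] 45.7 circ [562.8 -50.7] 29.9
base 2148 med [ 0.5549 -0.0472  0.0118] rect [567.3 -42.7] [217.8 207.9] 58.1 circ [556.4 -43.9] 118.4
head 270 med [0.5527 0.243  0.1343] rect [553.6 243.7] [36.4 36.3] 16.8 circ [554.  243.6] 24.3
rack 3030 med [0.5511 0.2408 0.095 ] rect [548.  251.3] [200.4 253.3] 42.3 circ [556.8 258.2] 136.4
dab 3 [ 0.5838 -0.0599  0.065 ] [0.0024 0.0024 0.    ] [ 0.5849 -0.0594  0.061 ]
holdstripe 13 [ 0.6196 -0.0622  0.012 ] [0.0452 0.0052 0.    ] [ 0.6276 -0.0617  0.014 ]
stake 6 [0.5627 0.2477 0.135 ] [0.0113 0.0049 0.    ] [0.5626 0.2478 0.1362]
```

```bash
cat >> h.py <<'E'
def plan(x,y,z,yawdeg,n,start=None):
    s=arm.state(); p=np.array(start[:3] if start else s['tcp_pos'],float); w=start[3] if start else np.degrees(s['ee_rot'][2])
    print('at',np.round(p,4),round(w,2),'rpy',np.round(s['ee_rot'],4))
    dw=(yawdeg-w+180)%360-180; D=(np.array([x,y,z])-p)*1000
    o=[]
    for i in range(n):
        a=np.radians(w+dw*i/n); d=D/n
        o.append([round(float(v),1) for v in (d[0]*np.cos(a)+d[1]*np.sin(a), d[0]*np.sin(a)-d[1]*np.cos(a), -d[2], -dw/n)])
    print(o)
E
python3 -c "
from h import *
plan(.5205,-.3215,.16,45,10)"
```

```text
at [ 0.1926 -0.5682  0.2563] 18.73 rpy [ 3.1416 -0.      0.3268]
[[39.0, -12.8, 9.6, -2.6], [39.5, -11.0, 9.6, -2.6], [40.0, -9.2, 9.6, -2.6], [40.4, -7.4, 9.6, -2.6], [40.7, -5.5, 9.6, -2.6], [40.9, -3.6, 9.6, -2.6], [41.0, -1.8, 9.6, -2.6], [41.0, 0.1, 9.6, -2.6], [41.0, 2.0, 9.6, -2.6], [40.9, 3.9, 9.6, -2.6]]
```

Request:
{"op": "arm_command", "data": {
  "increments": [
    [[39,-13,10,-2.6],[39.5,-11,10,-2.6],[40,-9,10,-2.6],[40.5,-7.5,9,-2.6],[40.5,-5.5,9,-2.6]]
  ],
  "hand": 85
}}

```text
clock: 1.52
tcp_pos: [0.3577, -0.4442, 0.2081]
ee_rot: [3.141, -0.0, 0.555]
ft_force: [0.7, 0.2, -0.2]
width: 0.998
grip_force: 0.0
```

Request:
{"op": "arm_command", "data": {
  "increments": [
    [[41,-3.5,9,-2.6],[41,-2,10,-2.6],[41,0,10,-2.6],[41,2,10,-2.6],[41,4,10,-2.6]]
  ]
}}

```text
clock: 2.15
tcp_pos: [0.5223, -0.3212, 0.1591]
ee_rot: [3.141, 0.0, 0.782]
ft_force: [-0.5, -1.7, 0.7]
width: 0.993
grip_force: 0.0
```

```bash
python3 -c "
from h import *
print(arm.state()['qvel'].round(3))
p,d=optics.camera('wrist'); m=model('wrist'); C=cloud(m,d); cv2.imwrite('pics/w1.png',p[:,:,::-1])
print('cam',np.round(-m[3].T@m[4],3))
P=C[near(C,.5205,-.3215,.035,.036,.05)]; print(len(P),P.mean(0)); print(cv2.minEnclosingCircle((P[:,:2]*1000).astype(np.float32)))
P=C[near(C,.5205,-.3215,.075,.009,.02)]; print(len(P),P.mean(0)); print(cv2.minEnclosingCircle((P[:,:2]*1000).astype(np.float32)))
plan(.5205,-.3215,.16,45,2)
"
```

```text
[ 0.523  0.364 -0.266 -0.003 -0.1    0.163]
cam [ 0.573 -0.27   0.275]
1344 [ 0.5248027  -0.31578888  0.03993859]
((524.487060546875, -316.2414855957031), 22.866668701171875)
12896 [ 0.5274202  -0.31286077  0.01245784]
((524.0643920898438, -316.2433776855469), 56.999298095703125)
at [ 0.5251 -0.3173  0.1575] 45.07 rpy [-3.1403e+00 -2.6000e-03  7.8660e-01]
[[-3.1, -0.2, -1.2, 0.0], [-3.1, -0.1, -1.2, 0.0]]
```

Request:
{"op": "arm_command", "data": {
  "increments": [
    [[-6,0,20,0],[0,0,20,0],[0,0,0,0],[0,0,0,0]]
  ]
}}

```text
clock: 2.7
tcp_pos: [0.5165, -0.3268, 0.1193]
ee_rot: [-3.141, 0.0, 0.779]
ft_force: [0.4, 0.2, -0.2]
width: 0.997
grip_force: 0.0
```

```bash
python3 -c "
from h import *
print(arm.state()['qvel'].round(3))
m=model('wrist');p,d=optics.camera('wrist');  C=cloud(m,d)
P=C[near(C,.5205,-.3215,.035,.036,.05)]; print(len(P),P.mean(0)); print(cv2.minEnclosingCircle((P[:,:2]*1000).astype(np.float32)))
P=C[near(C,.5205,-.3215,.075,.009,.02)]; print(len(P),P.mean(0)); print(cv2.minEnclosingCircle((P[:,:2]*1000).astype(np.float32)))
plan(.5205,-.3215,.044,45,2)
"
```

```text
[ 0.004 -0.012 -0.014  0.    -0.001  0.   ]
2018 [ 0.52183437 -0.32006877  0.04129435]
((521.5344848632812, -320.40264892578125), 22.91722869873047)
17608 [ 0.52511883 -0.31679845  0.01403772]
((521.426025390625, -320.4850769042969), 56.964073181152344)
at [ 0.5169 -0.3269  0.1199] 44.67 rpy [ 3.1407e+00 -1.0000e-04  7.7960e-01]
[[3.2, -0.7, 38.0, -0.2], [3.2, -0.7, 38.0, -0.2]]
```

Request:
{"op": "arm_command", "data": {
  "increments": [
    [[4,-0.7,38,0],[4,-0.7,38,0],[0,0,0,0]]
  ]
}}

```text
clock: 3.12
tcp_pos: [0.5196, -0.3181, 0.0406]
ee_rot: [-3.136, 0.001, 0.781]
ft_force: [0.3, 0.2, 1.0]
width: 0.995
grip_force: 0.0
```

Request:
{"op": "arm_command", "data": {
  "increments": [
    [[0,0,0,0],[0,0,0,0],[0,0,0,0],[0,0,0,0]]
  ],
  "hand": 30
}}

```text
clock: 3.62
tcp_pos: [0.5231, -0.3209, 0.0463]
ee_rot: [3.137, -0.001, 0.78]
ft_force: [-2.2, 0.5, 6.9]
width: 0.516
grip_force: 60.1
```

Request:
{"op": "arm_command", "data": {
  "increments": [
    [[0,0,-30,0],[0,0,-40,0],[0,0,-40,0],[0,0,0,0]]
  ]
}}

```text
clock: 4.12
tcp_pos: [0.5242, -0.3216, 0.1591]
ee_rot: [3.132, -0.001, 0.781]
ft_force: [0.4, -0.2, -0.8]
width: 0.512
grip_force: 62.3
```

```bash
python3 -c "
from h import *
s=arm.state(); print(s['grip_force'],s['ft_force'])
plan(.5633,-.0505,.154,66,7)
"
```

```text
62.2510034032166 [ 0.41431502 -0.22836428 -0.84470824]
at [ 0.5242 -0.3216  0.1591] 44.72 rpy [ 3.1322e+00 -1.5000e-03  7.8050e-01]
[[31.2, -23.6, 0.7, -3.0], [32.4, -21.9, 0.7, -3.0], [33.5, -20.2, 0.7, -3.0], [34.6, -18.3, 0.7, -3.0], [35.5, -16.5, 0.7, -3.0], [36.3, -14.6, 0.7, -3.0], [37.0, -12.6, 0.7, -3.0]]
```

Request:
{"op": "arm_command", "data": {
  "increments": [
    [[31,-23.5,0,-3],[32.5,-22,0,-3],[33.5,-20,0,-3],[34.5,-18.5,0,-3],[35.5,-16.5,0,-3]]
  ]
}}

```text
clock: 4.75
tcp_pos: [0.549, -0.1248, 0.1522]
ee_rot: [-3.14, 0.0, 1.044]
ft_force: [0.9, 1.0, -1.9]
width: 0.518
grip_force: 62.2
```

Request:
{"op": "arm_command", "data": {
  "increments": [
    [[36,-14.5,0,-3],[37,-12.5,0,-3],[0,0,0,0],[0,0,0,0],[0,0,0,0]]
  ]
}}

```text
clock: 5.38
tcp_pos: [0.5608, -0.0501, 0.1529]
ee_rot: [-3.141, 0.0, 1.146]
ft_force: [-0.8, -0.6, -2.1]
width: 0.521
grip_force: 62.2
```

```bash
python3 -c "
from h import *
s=arm.state(); print(s['qvel'].round(3),s['ft_force'],s['grip_force'],s['tcp_pos'],s['ee_rot'])
m=model('wrist');p,d=optics.camera('wrist');  C=cloud(m,d); cv2.imwrite('pics/w2.png',p[:,:,::-1]); np.save('w2.npy',d)
x,y=.5633,-.0505
for a,b in((.069,.085),(.095,.15)):
  P=C[near(C,x,y,.08,a,b)]
  if len(P): print(len(P),np.median(P,0).round(4),cv2.minEnclosingCircle((P[:,:2]*1000).astype(np.float32)))
print(-m[3].T@m[4])
"
```

```text
[-0.002 -0.001 -0.002  0.001  0.003  0.002] [-0.76861991 -0.64465354 -2.05719656] 62.229567021131516 [ 0.56081223 -0.0500847   0.15290607] [-3.14115761e+00  3.82760631e-04  1.14569937e+00]
770 [ 0.5916 -0.0045  0.0747] ((586.5930786132812, -14.977066993713379), 35.96598815917969)
34563 [ 0.5652 -0.0337  0.1207] ((560.400146484375, -51.03297424316406), 57.010135650634766)
[0.58896548 0.01083278 0.27060002]
```

View pics/w2.png

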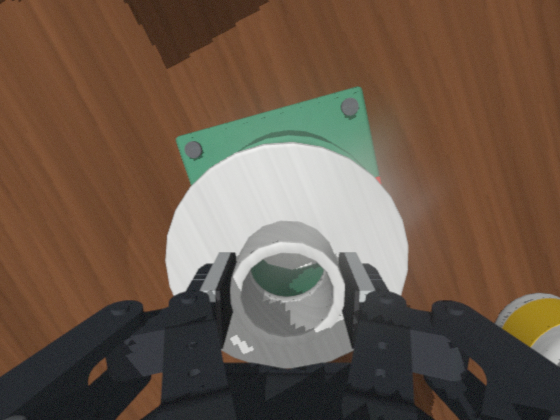

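The cover is held level by its collar at (288,290); green rim arc and base corners are visible behind it at about (290,130).

```bash
python3 -c "
from h import *
from scipy.optimize import minimize
m=model('wrist'); d=np.load('w2.npy'); C=cloud(m,d)
P=C[near(C,.5633,-.0505,.08,.070,.08)]
# points must lie in annulus 49..55
f=lambda c:(np.maximum(np.hypot(*(P[:,:2]-c).T)-.055,0)**2+np.maximum(.049-np.hypot(*(P[:,:2]-c).T),0)**2).sum()
r=minimize(f,[.5633,-.0505],method='Nelder-Mead',options=dict(xatol=1e-6,fatol=1e-12)); print('rim',r.x,r.fun,len(P),f(np.array([.5633,-.0505])))
D=C[near(C,.5604,-.051,.056,.112,.13)]; D=D[np.hypot(*(D[:,:2]-[.5604,-.051]).T)>.03]
k=np.linalg.lstsq(np.c_[D[:,:2],np.ones(len(D))],D[:,2],rcond=None)[0]; print('plane',k,'z at centre',k@[.5604,-.051,1])
# corners: base green
p=cv2.imread('pics/w2.png')
"
```

```text
rim [ 0.56627053 -0.04955806] 0.0 764 9.303504386878878e-05
plane [-0.00515807  0.00122276  0.12352516] z at centre 0.12057221778474009
```

Request:
{"op": "arm_command", "data": {
  "increments": [
    [[2.5,3.7,8,0],[0,0,12,0],[0,0,10,0],[0,0,0,0],[0,0,0,0]]
  ]
}}

```text
clock: 6.05
tcp_pos: [0.5655, -0.0484, 0.1233]
ee_rot: [-3.142, 0.0, 1.147]
ft_force: [-0.0, 0.2, -2.1]
width: 0.516
grip_force: 62.2
```

Request:
{"op": "arm_command", "data": {
  "increments": [
    [[0,0,4,0],[0,0,3,0],[0,0,2,0],[0,0,0,0],[0,0,0,0]]
  ]
}}

```text
clock: 6.68
tcp_pos: [0.5656, -0.0484, 0.1144]
ee_rot: [3.141, -0.0, 1.147]
ft_force: [0.3, 0.1, -2.4]
width: 0.517
grip_force: 62.2
```

Request:
{"op": "arm_command", "data": {
  "increments": [
    [[0,0,1,0],[0,0,1,0],[0,0,0,0]]
  ]
}}

```text
clock: 7.05
tcp_pos: [0.5657, -0.0484, 0.1135]
ee_rot: [3.141, -0.0, 1.147]
ft_force: [-5.7, 1.1, 7.4]
width: 0.516
grip_force: 63.1
```

Request:
{"op": "arm_command", "data": {
  "increments": [
    [[0,0,0,0],[0,0,0,0],[0,0,0,0],[0,0,-30,0],[0,0,-30,0]]
  ],
  "hand": 75
}}

```text
clock: 7.68
tcp_pos: [0.5651, -0.0483, 0.1724]
ee_rot: [-3.14, 0.0, 1.147]
ft_force: [0.8, 0.9, -0.1]
width: 0.876
grip_force: 0.0
```

Request:
{"op": "arm_command", "data": {
  "increments": [
    [[0,0,-30,0],[0,0,0,0],[0,0,0,0]]
  ]
}}

```text
clock: 8.05
tcp_pos: [0.5652, -0.0484, 0.2015]
ee_rot: [-3.141, 0.0, 1.147]
ft_force: [0.8, 0.8, -0.8]
width: 0.878
grip_force: 0.0
```

```bash
python3 -c "
from h import *
m=model('wrist');p,d=optics.camera('wrist');  C=cloud(m,d); cv2.imwrite('pics/w3.png',p[:,:,::-1])
x,y=.5648,-.0502
P=C[near(C,x,y,.065,.076,.09)]; e,r=cv2.minEnclosingCircle((P[:,:2]*1000).astype(np.float32)); print('disc',e,r)
k=np.linalg.lstsq(np.c_[P[:,:2]-[x,y],np.ones(len(P))],P[:,2],rcond=None)[0]; print('plane',k)
P=C[near(C,x,y,.035,.1,.12)]; print('collar',np.median(P,0),cv2.minEnclosingCircle((P[:,:2]*1000).astype(np.float32)))
# hub dab seen through the hole
M=red(p)&near(C,x,y,.1,-.01,.09); 
n,l,st,c=cv2.connectedComponentsWithStats(M.astype(np.uint8))
for i in range(1,n):
  if st[i,4]>8: print(st[i,4],c[i].round(1),C[l==i].mean(0).round(4))
plan(.5536,.2437,.22,106.8,8)
"
```

```text
disc (565.221435546875, -49.24687576293945) 56.90485382080078
plane [-0.0006855  -0.00113563  0.08116111]
collar [ 0.56540839 -0.04941959  0.10861435] ((565.4114990234375, -49.16776657104492), 23.048227310180664)
at [ 0.5648 -0.0483  0.2008] 65.72 rpy [-3.1397e+00  5.0000e-04  1.1471e+00]
[[32.7, -16.3, -2.4, -5.1], [34.0, -13.3, -2.4, -5.1], [35.1, -10.2, -2.4, -5.1], [35.8, -7.0, -2.4, -5.1], [36.3, -3.8, -2.4, -5.1], [36.5, -0.5, -2.4, -5.1], [36.4, 2.8, -2.4, -5.1], [36.0, 6.0, -2.4, -5.1]]
```

View pics/w3.png

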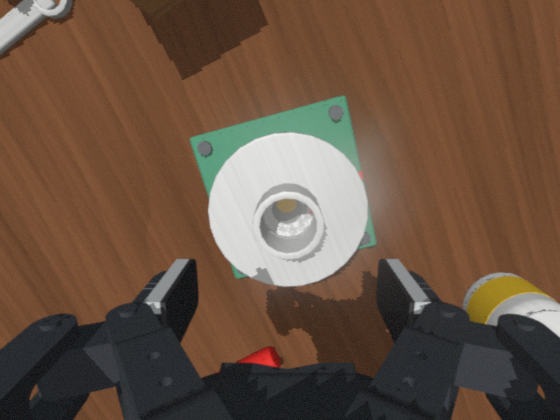

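```bash
python3 -c "
from h import *
m=model('wrist'); p=cv2.imread('pics/w3.png')
h=cv2.cvtColor(p,cv2.COLOR_BGR2HSV).astype(int)
G=((h[...,0]>50)&(h[...,0]<90)&(h[...,1]>80)&(h[...,2]>40)).astype(np.uint8)
v,u=np.nonzero(cv2.morphologyEx(G,cv2.MORPH_OPEN,np.ones((3,3)))); k=(v<300)&(u>170)&(u<390); 
Q=np.array([ray_z(m,a,b,.012)[:2]*1000 for a,b in zip(u[k],v[k])]).astype(np.float32)
print(cv2.minAreaRect(Q))
R=(((h[...,0]<12)|(h[...,0]>168))&(h[...,1]>70)).astype(np.uint8); R[300:]=0
for z in (.065,.012):
  for vv,uu in np.argwhere(R[170:260,250:375]): 
    vv+=170;uu+=250; q=ray_z(m,uu,vv,z); print(z,uu,vv,q[:2].round(4),p[vv,uu][::-1]) if (uu<330)==(z>.05) and (uu<330 or vv%3==0) else 0
print('bore centre px',proj(m,[.565,-.0495,.065]),'ejector top',proj(m,[.565,-.0495,.045]))
c=cv2.resize(p[170:270,235:345],None,fx=6,fy=6,interpolation=cv2.INTER_CUBIC); cv2.imwrite('pics/w3c.png',c[:600])
"
```

```text
((563.9498901367188, -48.784934997558594), (137.437255859375, 136.95021057128906), 80.5285415649414)
0.012 360 171 [ 0.6313 -0.0574] [179 130 119]
0.012 361 171 [ 0.6321 -0.0578] [176 126 117]
0.012 359 174 [ 0.6296 -0.0595] [199 138 133]
0.012 360 174 [ 0.6304 -0.0599] [209 126 119]
0.012 361 174 [ 0.6312 -0.0603] [206 123 115]
0.012 362 174 [ 0.632  -0.0606] [180 122 114]
0.012 361 177 [ 0.6302 -0.0628] [198 131 125]
0.012 362 177 [ 0.631  -0.0631] [189 122 116]
0.012 367 249 [ 0.6107 -0.1288] [126  98  81]
0.012 368 249 [ 0.6116 -0.1292] [124  94  78]
0.012 370 249 [ 0.6133 -0.13  ] [124  94  78]
0.012 372 249 [ 0.615  -0.1308] [121  92  76]
0.012 373 249 [ 0.6159 -0.1311] [119  90  72]
0.012 358 252 [ 0.602  -0.1282] [114  91  79]
0.012 359 252 [ 0.6028 -0.1286] [124  96  80]
0.012 360 252 [ 0.6037 -0.129 ] [126  95  77]
0.012 361 252 [ 0.6045 -0.1293] [129  97  82]
0.012 362 252 [ 0.6054 -0.1297] [130 100  83]
0.012 363 252 [ 0.6062 -0.1301] [132  99  80]
0.012 364 252 [ 0.6071 -0.1305] [128  95  77]
0.012 365 252 [ 0.608  -0.1309] [132 100  81]
0.012 366 252 [ 0.6088 -0.1313] [
[... 1005 characters left out ...]
1335] [124  93  76]
0.012 358 258 [ 0.5998 -0.1339] [127  95  79]
0.012 359 258 [ 0.6006 -0.1342] [125  95  77]
0.012 362 258 [ 0.6032 -0.1354] [117  89  72]
0.012 364 258 [ 0.6049 -0.1362] [126  93  74]
0.012 365 258 [ 0.6058 -0.1366] [131  98  79]
0.012 366 258 [ 0.6066 -0.137 ] [129  95  76]
0.012 367 258 [ 0.6075 -0.1373] [125  94  75]
0.012 368 258 [ 0.6084 -0.1377] [125  92  72]
0.012 369 258 [ 0.6092 -0.1381] [123  91  72]
0.012 370 258 [ 0.6101 -0.1385] [127  94  74]
0.012 371 258 [ 0.6109 -0.1389] [126  91  72]
0.012 372 258 [ 0.6118 -0.1393] [121  88  70]
0.012 373 258 [ 0.6127 -0.1397] [119  86  67]
bore centre px [287.75854433 208.50005343] ejector top [287.766217   202.06269455]
```

View pics/w3c.png

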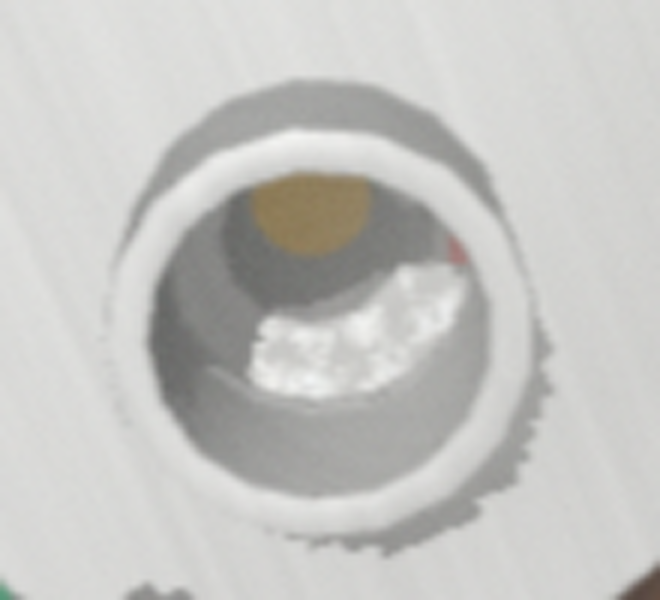

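```bash
python3 -c "
from h import *
m=model('wrist'); 
q=ray_z(m,311.2,211.3,.065); d=q[:2]-[.5645,-.0492]; print(q,np.degrees(np.arctan2(d[1],d[0])),np.hypot(*d))
"
```

```text
[ 0.58019807 -0.05873455  0.065     ] -31.27328524985913 0.01836674131538274
```

Request:
{"op": "arm_command", "data": {
  "increments": [
    [[32.5,-16.5,-2.5,-5.1],[34,-13.5,-2.5,-5.1],[35,-10,-2.5,-5.1],[36,-7,-2.5,-5.1],[36.5,-4,-2.5,-5.1]]
  ],
  "hand": 62
}}

```text
clock: 8.72
tcp_pos: [0.5573, 0.1353, 0.213]
ee_rot: [-3.139, 0.0, 1.595]
ft_force: [-0.0, 0.2, -0.8]
width: 0.728
grip_force: 0.0
```

Request:
{"op": "arm_command", "data": {
  "increments": [
    [[36.5,-0.5,-2.5,-5.1],[36.5,3,-2.5,-5.1],[36,6,-2.5,-5.1],[0,0,0,0],[0,0,0,0]]
  ]
}}

```text
clock: 9.35
tcp_pos: [0.5541, 0.2433, 0.2208]
ee_rot: [-3.139, 0.001, 1.859]
ft_force: [-0.4, 0.3, -0.1]
width: 0.725
grip_force: 0.0
```

```bash
python3 -c "
from h import *
s=arm.state(); print(s['qvel'].round(3))
m=model('wrist');p,d=optics.camera('wrist');  C=cloud(m,d); cv2.imwrite('pics/w4.png',p[:,:,::-1])
P=C[near(C,.5536,.2437,.04,.128,.142)]; print(len(P),np.median(P,0),cv2.minAreaRect((P[:,:2]*1000).astype(np.float32)))
P=C[red(p)&near(C,.5536,.2437,.04,.128,.142)]; print('red',P.mean(0) if len(P) else 0)
plan(.5536,.2437,.14,106.8,2)
"
```

```text
[-0.019 -0.012  0.001 -0.002  0.001 -0.001]
3336 [0.55400377 0.24717853 0.13502106] ((554.566650390625, 245.6347198486328), (36.41611099243164, 36.254154205322266), 17.367733001708984)
red [0.55906007 0.2468694  0.1357496 ]
at [0.5543 0.243  0.2211] 106.45 rpy [-3.1396e+00  5.0000e-04  1.8580e+00]
[[0.5, -0.2, 40.5, -0.2], [0.5, -0.2, 40.5, -0.2]]
```

View pics/w4.png

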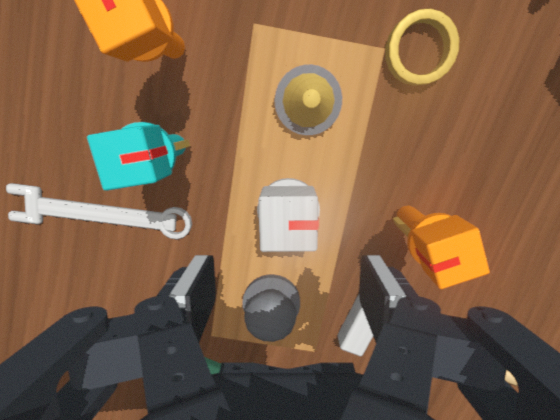

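Request:
{"op": "arm_command", "data": {
  "increments": [
    [[1.2,0.5,45,-0.9],[1.2,0.5,44,0],[0,0,0,0],[0,0,0,0]]
  ]
}}

```text
clock: 9.9
tcp_pos: [0.5558, 0.246, 0.1349]
ee_rot: [3.14, 0.0, 1.874]
ft_force: [0.3, -0.5, 0.9]
width: 0.726
grip_force: 0.0
```

Request:
{"op": "arm_command", "data": {
  "increments": [
    [[0,0,0,0],[0,0,0,0],[0,0,0,0],[0,0,0,0]]
  ],
  "hand": 20
}}

```text
clock: 10.4
tcp_pos: [0.5561, 0.2467, 0.1361]
ee_rot: [3.138, 0.0, 1.875]
ft_force: [-2.9, -1.3, 7.1]
width: 0.411
grip_force: 61.7
```

Request:
{"op": "arm_command", "data": {
  "increments": [
    [[0,0,-25,0],[0,0,-45,0],[0,0,-50,0],[0,0,0,0],[0,0,0,0]]
  ]
}}

```text
clock: 11.02
tcp_pos: [0.5545, 0.2463, 0.2523]
ee_rot: [-3.141, 0.0, 1.875]
ft_force: [-0.9, -0.6, -6.7]
width: 0.413
grip_force: 61.8
```

```bash
python3 -c "
from h import *
s=arm.state(); print(s['qvel'].round(3))
m=model('wrist');p,d=optics.camera('wrist');  C=cloud(m,d); cv2.imwrite('pics/w5.png',p[:,:,::-1])
t=s['tcp_pos']
P=C[near(C,t[0],t[1],.03,t[2]-.012,t[2]+.02)]; print(len(P),np.median(P,0)); print(cv2.minAreaRect((P[:,:2]*1000).astype(np.float32)) if len(P)>3 else 0)
plan(.5645,-.0492,.255,66,8)
"
```

```text
[ 0.001  0.028  0.034  0.001  0.001 -0.   ]
11928 [0.55420819 0.25045335 0.25131519]
((554.4952392578125, 246.03939819335938), (58.28620910644531, 36.26315689086914), 17.33750343322754)
at [0.5539 0.2461 0.251 ] 107.42 rpy [-3.1383e+00  1.0000e-04  1.8749e+00]
[[-35.6, -9.8, -0.5, 5.2], [-36.3, -6.5, -0.5, 5.2], [-36.8, -3.2, -0.5, 5.2], [-36.9, 0.1, -0.5, 5.2], [-36.8, 3.4, -0.5, 5.2], [-36.3, 6.7, -0.5, 5.2], [-35.6, 10.0, -0.5, 5.2], [-34.5, 13.2, -0.5, 5.2]]
```

View pics/w5.png

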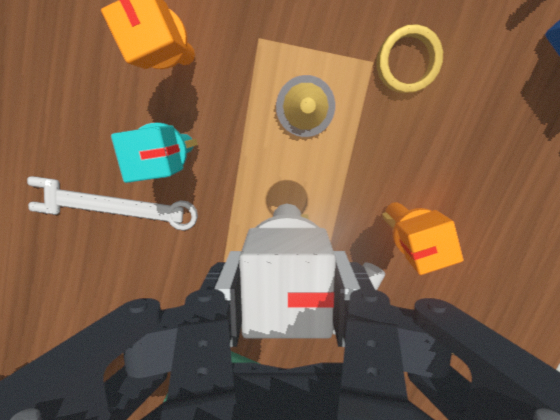

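The stake is gripped upright, with its stripe (312,299) toward the key side and its head top level with the TCP; I'm carrying it to the holder.

Request:
{"op": "arm_command", "data": {
  "increments": [
    [[-35.5,-10,-1,5.3],[-36,-6.5,-1,5.3],[-37,-3,-1,5.3],[-37,0,-1,5.3],[-37,3.5,-1,5.3]]
  ]
}}

```text
clock: 11.7
tcp_pos: [0.5593, 0.0606, 0.2554]
ee_rot: [-3.137, 0.001, 1.409]
ft_force: [1.5, -1.3, -5.5]
width: 0.404
grip_force: 61.7
```

Request:
{"op": "arm_command", "data": {
  "increments": [
    [[-36,6.5,0,5.3],[-36,10,0,5.3],[-34.5,13,0,5.3],[0,0,0,0],[0,0,0,0]]
  ]
}}

```text
clock: 12.32
tcp_pos: [0.5619, -0.0487, 0.2563]
ee_rot: [-3.138, 0.0, 1.135]
ft_force: [0.6, 0.5, -5.2]
width: 0.408
grip_force: 61.8
```

```bash
python3 -c "
from h import *
s=arm.state(); print(s['qvel'].round(3))
m=model('wrist');p,d=optics.camera('wrist');  C=cloud(m,d)
t=s['tcp_pos']
P=C[near(C,t[0],t[1],.026,t[2]-.004,t[2]+.004)&(p.min(-1)>120)]; print(len(P),np.median(P,0)); print(cv2.minAreaRect((P[:,:2]*1000).astype(np.float32)) if len(P)>3 else 0)
P=C[near(C,.565,-.049,.065,.076,.09)]; e,r=cv2.minEnclosingCircle((P[:,:2]*1000).astype(np.float32)); print('disc',e,r,np.median(P,0))
plan(.5645,-.0492,.195,65,2)
"
```

```text
[ 0.019 -0.007 -0.008 -0.002  0.001 -0.   ]
6759 [ 0.56280291 -0.04477598  0.2551214 ]
((562.2293090820312, -48.11149597167969), (35.63251876831055, 46.356346130371094), 65.19280242919922)
disc (565.1903686523438, -49.234954833984375) 56.894901275634766 [ 0.58030925 -0.03152006  0.08106399]
at [ 0.5621 -0.0483  0.2567] 65.08 rpy [-3.1388e+00  3.0000e-04  1.1359e+00]
[[0.1, 1.3, 30.8, 0.0], [0.1, 1.3, 30.8, 0.0]]
```

Request:
{"op": "arm_command", "data": {
  "increments": [
    [[0,2.5,20,0],[0,0,20,0],[0,0,16,0],[0,0,0,0],[0,0,0,0]]
  ]
}}

```text
clock: 13.0
tcp_pos: [0.5653, -0.0501, 0.2026]
ee_rot: [3.141, -0.0, 1.135]
ft_force: [-0.1, 0.6, -5.1]
width: 0.413
grip_force: 61.6
```

Request:
{"op": "arm_command", "data": {
  "increments": [
    [[0,0,8,0],[0,0,8,0],[0,0,4,0],[0,0,0,0],[0,0,0,0]]
  ]
}}

```text
clock: 13.62
tcp_pos: [0.5652, -0.0501, 0.1825]
ee_rot: [3.141, -0.0, 1.135]
ft_force: [0.4, -0.5, -5.4]
width: 0.41
grip_force: 61.8
```

Request:
{"op": "arm_command", "data": {
  "increments": [
    [[0,0,4,0],[0,0,3,0],[0,0,3,0],[0,0,2,0],[0,0,0,0]]
  ]
}}

```text
clock: 14.25
tcp_pos: [0.5649, -0.0501, 0.17]
ee_rot: [-3.141, 0.0, 1.135]
ft_force: [-0.1, -0.1, -5.0]
width: 0.407
grip_force: 61.8
```

Request:
{"op": "arm_command", "data": {
  "increments": [
    [[0,0,2,0],[0,0,2,0],[0,0,0,0]]
  ]
}}

```text
clock: 14.62
tcp_pos: [0.5649, -0.0501, 0.166]
ee_rot: [-3.141, 0.0, 1.135]
ft_force: [0.3, 0.2, -5.4]
width: 0.411
grip_force: 61.8
```

No key contact at 18 mm deep, so the key is in the keyway; pressing on.

Request:
{"op": "arm_command", "data": {
  "increments": [
    [[0,0,4,0],[0,0,4,0],[0,0,4,0],[0,0,0,0],[0,0,0,0]]
  ]
}}

```text
clock: 15.25
tcp_pos: [0.5655, -0.05, 0.1552]
ee_rot: [3.141, -0.0, 1.135]
ft_force: [-3.5, 0.4, 5.9]
width: 0.409
grip_force: 63.1
```

Request:
{"op": "arm_command", "data": {
  "increments": [
    [[0,0,2,0],[0,0,1,0],[0,0,1,0],[0,0,0,0],[0,0,0,0]]
  ]
}}

```text
clock: 15.88
tcp_pos: [0.5655, -0.05, 0.1515]
ee_rot: [3.14, -0.0, 1.135]
ft_force: [-3.7, 1.3, 6.7]
width: 0.408
grip_force: 63.6
```

Request:
{"op": "arm_command", "data": {
  "increments": [
    [[0,0,1,0],[0,0,1,0],[0,0,1,0],[0,0,0,0],[0,0,0,0]]
  ]
}}

```text
clock: 16.5
tcp_pos: [0.5656, -0.05, 0.1501]
ee_rot: [3.14, -0.001, 1.135]
ft_force: [-10.4, 3.0, 19.4]
width: 0.408
grip_force: 64.9
```

Request:
{"op": "arm_command", "data": {
  "increments": [
    [[0,-1,1,0],[0,0,0,0],[0,0,0,0],[0,0,0,0]]
  ]
}}

```text
clock: 17.0
tcp_pos: [0.5655, -0.05, 0.1501]
ee_rot: [3.138, -0.001, 1.135]
ft_force: [-9.3, 1.4, 21.9]
width: 0.406
grip_force: 65.3
```

```bash
python3 -c "
from h import *
s=arm.state(); print(s['qvel'].round(3),s['tcp_pos'],s['ee_rot'],s['ft_force'],s['wrist_torque'])
m=model('wrist');p,d=optics.camera('wrist');  C=cloud(m,d); t=s['tcp_pos']
P=C[near(C,t[0],t[1],.026,t[2]-.006,t[2]+.006)&(p.min(-1)>120)]; print('head',len(P),np.median(P,0))
P=C[near(C,.565,-.049,.065,.076,.087)]; e,r=cv2.minEnclosingCircle((P[:,:2]*1000).astype(np.float32)); print('disc',e,r,np.median(P,0))
k=np.linalg.lstsq(np.c_[P[:,:2]-[.565,-.049],np.ones(len(P))],P[:,2],rcond=None)[0]; print('plane',k)
cv2.imwrite('pics/w6.png',p[:,:,::-1])
"
```

```text
[-0.001  0.    -0.     0.001 -0.    -0.002] [ 0.56552062 -0.04996836  0.15006591] [ 3.13788715e+00 -7.70256109e-04  1.13492792e+00] [-9.26637749  1.36331079 21.92325462] [ 0.45790229  2.25899263 -0.0035652 ]
head 6453 [ 0.56798426 -0.04454133  0.14897449]
disc (565.4697265625, -49.35633850097656) 56.93274688720703 [ 0.58165796 -0.02592511  0.0810692 ]
plane [-0.00123765 -0.00102219  0.08111096]
```

View pics/w6.png

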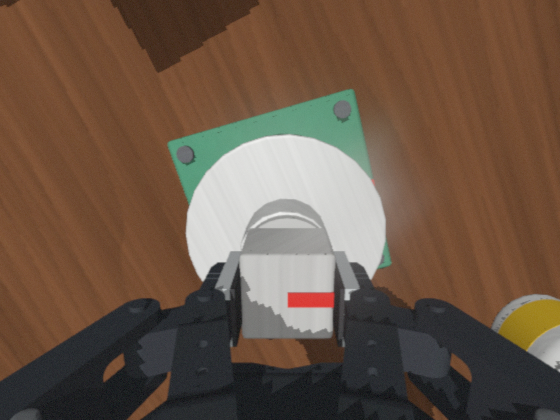

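The head top stands at 0.149 m (30 + 119 mm, fully home), the flange sits on the collar at (288,220), and the cover is level at its seated height. Handing in.

```bash
python3 -c "
from h import *
print(arm.sign_off())"
```

```text
the job is handed in; nothing more can be done
None
```

I handed the job in at about 17 s with the cover seated level on the rim and the square-headed stake keyed in, gripped and pressed fully home; no verdict came back.

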